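# Hang up the slot plug and hold the check plate in the reader

### The arm

A 6-joint arm with a two-finger parallel gripper is mounted at the origin on the work surface. World frame = base frame: x ahead of the robot, y to its left, z up, the work surface at z = 0. Lengths are in m, angles in rad, forces in N, time in s.
With the tool pointing down it reaches from about 0.3 to 0.875 m from the base axis. Payload 4.2 kg.
Tool frame: the origin (TCP) lies at the very end of the fingers, on their centre line; the grasp point (between the pads) lies 19 mm behind it; z points along the fingers, y is the line along which they close (so a half turn about z gives the same grasp; the last joint's range is limited). The gripper opens to 85 mm and grips with 20 to 120 N. Pads are 22 mm wide; open, the fingers measure 114 mm over their backs; the gripper's body (76 mm by 85 mm) begins 54 mm behind the grasp point. The pads swing forward as they close: fully open they stand 13 mm farther back than shut.
Start: joints at [-1.278, 0.32, 1.565, -0, 1.257, -0.02], TCP at [0.177, -0.547, 0.231] pointing down, gripper open.
Joint ranges: [-3.11, 3.11], [-0.84, 2.01], [0.21, 2.61], [-1.34, 4.49], [0.05, 2.63], [-2.56, 2.56]. Speed limits (rad/s): [2.57, 2.57, 3.14, 3.14, 3.14, 3.14].

### API

Orientations are given as a 3x3 rotation matrix whose columns are the frame's x, y, z axes.
In Python, from rig import env, cams, sign_off gives the robot as it stands.
- The arm moves only by the shell command python3 -m creep 'ROWS' [FORCE]. ROWS is JSON, a list that holds one entry, the list of rows, each a list of 7 numbers: the shift along the world's x, y, z in mm, then the turn, a rotation vector about the world's x, y, z in degrees, then the closure, from 0 (fully open) to 1 (shut). In form: [[[dx, dy, dz, ax, ay, az, hand], ...]]. A call has 1 to 20 rows; each row is the pose to reach, as a shift and turn from the pose commanded when the call began; what a row does not reach only later rows make up. A row lasts 1/12 s, in which the tool goes at most 41.7 mm and 7.16 degrees, less where a joint would pass 70% of its speed; a pose out of reach is approached as far as the arm can. A call with a gripper value outside its range is refused whole. The fingers move at their own pace and stop on an object; FORCE is the grip in N (left out, the last holds). Time passes only in rows, so rows that repeat a pose let the fingers close. It gives the time, the measured TCP pose, the force, the opening and the grip force at its end, in the units of the state.
- env.read_state(): the state, without advancing time (a new reading comes with each control period).
- cams.capture(name): name is "scene" or "top" or "wrist"; returns a dict with "img" (384x512x3 uint8, red, green, blue), "fov_y" (degrees; the focal length in pixels is half the picture's height over the tangent of half this angle, whatever the lens; pixels are square), "cx", "cy" (the principal point, pixels), "dist" ([k1, k2, p1, p2, k3] as OpenCV has them; the pictures are not rectified), "pose" (4x4, takes a point from camera to world coordinates); the wrist camera has in their place "mount" (4x4, takes a point from camera to tool coordinates, whose origin is the TCP and whose axes are the flange's). Camera axes: x right, y up, looking along -z (the intrinsics and any distortion apply to the point x, -y, -z); pixel columns grow to the right and rows downward; lengths in m; the calibration is good to about 2 mm. A picture is of the moment at which its call begins: read the wrist's pose just before it. There is no depth.
- sign_off(): hands the job in; it is judged then, once.
The state is a dict: "time_s": time; "qpos": joint angles; "qd": joint speeds; "joint_efforts": joint torques, N m; "tool_pos": TCP position; "orientation": TCP orientation; "contact_force": force on the tool from outside, world axes, zero at the start; "wrist_torque": the same for the moment, N m; "finger_gap": opening from 0.0 (shut) to 1.0 (fully open); "grip_force": force on a finger pad.
Only numpy, scipy, OpenCV 4.12 (cv2) and the standard library are available. Lean on these libraries where they do the work, as an engineer would, in place of code of your own. Each camera call takes 0.05 s, during which the arm holds its last target. There are 200 camera calls.

### The job

Pull the blanking plug out of the slot in the top of the bench reader and hang it by its eye on the peg of the peg stand, let go of. Then take the check plate out of its block, pass its blade down through the reader's slot and push it fully home against the spring inside, shoulder on the reader's top; finish while still holding it pressed there with the gripper, because the spring lifts it as soon as it is let go. Leave the bottle, the jar and the slide box where they stand.

Things in the scene. Friction and masses are not known exactly. Their poses are not given: they have to be found in the camera images.
- reader: Low ivory bench reader, fixed. Origin: on the bench, straight below the slot. Its raised part is 110 mm (x) by 150 mm (y) and 80 mm high, centred on the origin; a lower front step 60 mm high with a small display reaches on to x = -115 mm. z is up. It may stand turned up to 23 degrees.
- slot (a point): Centre of the slot's mouth, level with the flat top of the reader (80 mm above the bench); x, y, z as the reader's. In a dark grey surround, the slot is 52 mm long along y and 8 mm wide along x, straight-sided with square edges, upright, 30 mm deep guide; below it is the spring carriage. At the start the plug stands in it.
- carriage (a joint): Spring carriage inside the reader under the slot, in m: 0 at rest, its top 30 mm below the mouth; grows as the blade pushes it down, up to 0.018. It pushes back with about 2 N at 0 and about 4.6 N at 0.014, which is the value with the check plate fully home.
- plug: Aluminium blanking plug, 60 g, upright in the slot at first, axes along the slot's. Origin: centre of its shoulder's underside, on the reader's top. Shoulder 22 (x) x 66 (y) x 6 mm; below, a blade 6 x 50 mm, 22 mm long, clear of the carriage; above, from 6 to 54 mm, an upright tag 8 mm thick (x), 30 mm wide (y), with a 16 mm eye through it along x. Gripped across the 30 mm, the eye stays free.
- plug_eye (a point): Centre of the plug's eye, 40 mm above the plug's origin; axes as the plug's.
- pegstand: Peg stand, fixed: dark round foot of 42 mm radius and 14 mm height, origin at the centre of its underside. A steel column of 8 mm radius stands on it at x = +32 mm, up to 147 mm high. From the column a round peg of 8 mm diameter sticks out towards -x, in the plane y = 0.
- peg_mid (a point): Point on the peg's centre line, 135 mm above the bench; x, y, z as the stand's. The 8 mm peg runs along x from the column's face at x = +24 mm to its free end at x = -31 mm, rising 9 degrees towards the free end (4.5 mm higher at x = -27 mm). Thread a part on by moving it along +x. It may be turned up to 23 degrees.
- rack: Ivory block 60 (x) x 100 (y) mm on a grey foot 80 x 120 mm, 60 mm high in all, fixed, with an upright pocket of 10 x 54 mm in its top where the check plate stands. Origin: centre of its underside. Turned up to 23 degrees. It stands on one side of the reader and the peg stand on the other, either way round.
- plate: Check plate, 60-120 g. Origin: centre of its shoulder's underside, which first rests on the block's top, axes along the block's. Shoulder 22 (x) x 66 (y) x 6 mm; below, an aluminium blade 6 (x) x 50 (y) mm, 44 mm long with a rounded nose (radius 3 mm); above, from 6 to 44 mm, a grey block grip 14 (x) x 50 (y) mm. 1 mm play on each side in the reader's slot; either way round fits.
- bottle: Amber bottle, 56 mm diameter, 130 mm high; origin at the centre of its underside. Leave alone.
- jar: Pale jar with a lid, 60 mm diameter, 75 mm high; origin at the centre of its underside. Leave alone.
- slidebox: Grey slide box 35 by 90 by 32 mm; origin at the centre of its underside. Leave alone.

How it is judged:
On the way, in this order (a step that is already met when the one before it is completed fails the run):
1. the plug hangs by its eye on the peg, let go of (distance between plug_eye and peg_mid below 0.026 m and y of plug_eye in the frame of peg_mid between -0.009 and 0.009 m and angle between plug's own z axis and vertical below 0.35 rad and contact force between plug and pegstand above 0.2 N and contact force between plug and the fingers below 0.05 N), for 0.4 s.
2. the check plate's blade is in the slot (horizontal distance between plate and slot below 0.004 m and angle between the y axis of plate and the y axis of slot, either way round below 0.08 rad and angle between the z axis of plate and the z axis of slot, either way round below 0.08 rad and z of plate in the frame of slot below 0.03 m and contact force between plate and the fingers above 1 N), for 0.1 s.
At the end, for the whole second after the job is handed in: Plug hangs free on the peg by its eye (within 26 mm of the peg's middle, 9 mm sideways, tilt under 20 deg); check plate upright in the slot (4 mm, 4.5 deg), shoulder within 4 mm of the top, carriage in over 10 mm, fingers holding it at rest; bystanders within 30 mm of their places (all of step 1 and horizontal distance between plate and slot below 0.004 m and angle between the y axis of plate and the y axis of slot, either way round below 0.08 rad and angle between the z axis of plate and the z axis of slot, either way round below 0.08 rad and z of plate in the frame of slot below 0.004 m and value of joint carriage above 0.01 m and contact force between plate and the fingers above 1.5 N and linear speed of plate below 0.02 m/s and distance of each of bottle, jar, slidebox from where it was at the start of the episode below 0.03 m); the arm keeps its last pose, push and grip.
It fails at once if the bottle is shoved or tipped over (distance of bottle from where it was at the start of the episode above 0.03 m or angle between bottle's own z axis and vertical above 0.5 rad).
It fails at once if the jar is shoved or tipped over (distance of jar from where it was at the start of the episode above 0.03 m or angle between jar's own z axis and vertical above 0.5 rad).
It fails at once if the slide box is shoved or tipped over (distance of slidebox from where it was at the start of the episode above 0.03 m or angle between slidebox's own z axis and vertical above 0.5 rad).
It also fails if it takes over 54 s, if anything falls off the work surface, if the arm or the gripper's body presses on something with over 40 N, if the wrist force passes 120 N, or if a joint passes its speed limit or range.

## Working session

There is one attempt and no reset: what is moved stays moved. The work goes in short steps, Python scripts to look and compute and a shell command to move; the robot and the scene stay as the last step left them, time stands still between calls to the robot, and variables do not carry over. Pictures are saved under pics/ and viewed, at most 10 in all, crops included, and the job is handed in when it is done.

```bash
ls; mkdir -p pics; python3 - <<'E'
from rig import env,cams
import cv2,numpy as np,pickle
s=env.read_state();print(s)
d={}
for n in("scene","top","wrist"):
    c=cams.capture(n);d[n]=c
    print(n,c["fov_y"],c["cx"],c["cy"],c["dist"],np.round(c.get("pose",c.get("mount")),4).tolist())
pickle.dump((s,d),open("c0.pkl","wb"))
a=np.hstack([cv2.resize(d[n]["img"],(400,300),interpolation=cv2.INTER_AREA) for n in("scene","wrist")])
cv2.imwrite("pics/a.png",a[:,:,::-1]);cv2.imwrite("pics/top.png",cv2.resize(d["top"]["img"],(800,600))[:,:,::-1])
E
```

```text
pics
{'time_s': 0.0, 'qpos': array([-1.27804039e+00,  3.20275079e-01,  1.56569754e+00, -8.47707854e-06,
        1.25740349e+00, -1.99952077e-02]), 'qd': array([-0.0016028 , -0.00162402, -0.0020233 ,  0.00033749,  0.00015588,
       -0.0014073 ]), 'joint_efforts': array([ 1.14561102e-03, -4.15517020e+01, -2.34160745e+01,  1.74873171e-04,
        8.39417742e-03,  7.25859138e-06]), 'tool_pos': array([ 0.17677406, -0.54663772,  0.23048474]), 'orientation': array([[ 9.51489906e-01,  3.07679517e-01, -5.22411300e-04],
       [ 3.07679960e-01, -9.51488379e-01,  1.70524355e-03],
       [ 2.76002334e-05, -1.78325752e-03, -9.99998410e-01]]), 'contact_force': array([-0.10980244,  0.15152749, -0.10880702]), 'wrist_torque': array([ 0.03707218, -0.04582049, -0.02978996]), 'grip_force': 0.0, 'finger_gap': 1.0044427076683897}
scene 55.877589324524 256.99261050520704 188.77713540155807 [-0.03109124  0.          0.          0.          0.        ] [[-0.1813, -0.5157, 0.8374, 1.3821], [0.9832, -0.1113, 0.1443, 0.1241], [0.0188, 0.8495, 0.5272, 0.6004], [0.0, 0.0, 0.0, 1.0]]
top 52.61588882467911 258.6570961836637 194.54937702739946 [-0.0810314  0.         0.         0.         0.       ] [[0.0924, 0.9745, -0.2044, 0.47], [-0.9957, 0.0915, -0.0138, 0.0045], [0.0052, 0.2048, 0.9788, 0.9919], [0.0, 0.0, 0.0, 1.0]]
wrist 58.38932152207202 257.18053460783864 189.02412390109848 [-0.09691903  0.          0.          0.          0.        ] [[0.0002, 0.9587, 0.2845, 0.0723], [1.0, 0.0001, -0.0009, -0.0013], [-0.0009, 0.2845, -0.9587, -0.1445], [0.0, 0.0, 0.0, 1.0]]
```

View pics/top.png

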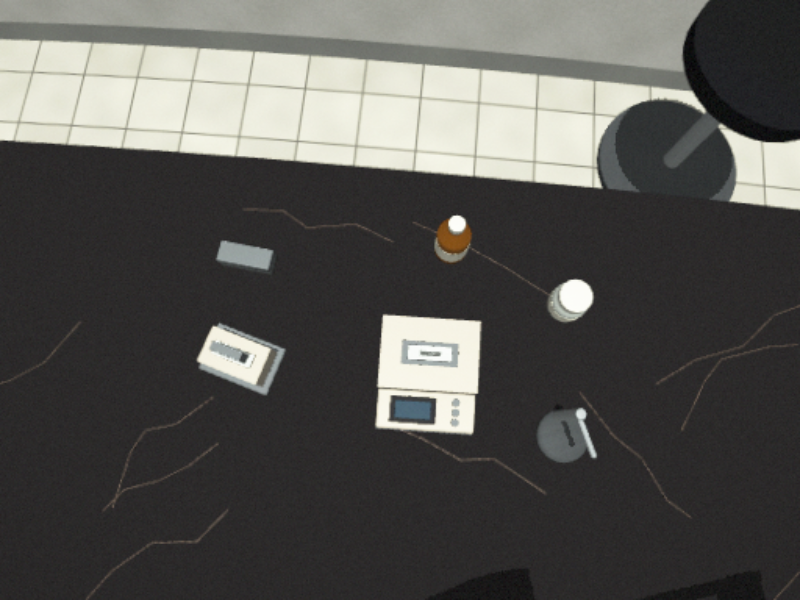

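View pics/a.png

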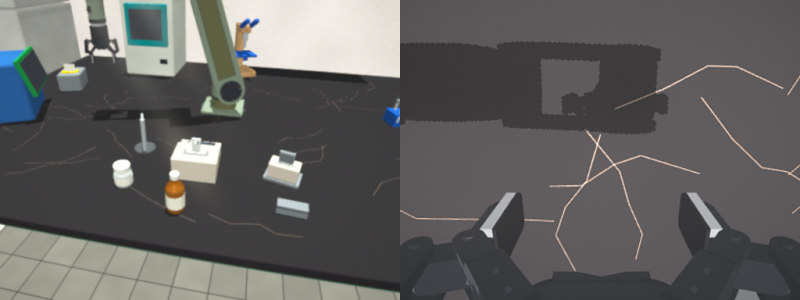

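The top view (800-px scale) shows the reader's top spanning (382,316) to (480,391), with the plug at (430,352). The rack is at (241,358). The peg stand's foot is at (565,435), with its peg running from (581,413) to the free end at (594,456). The bottle is at (453,240), the jar at (572,300) and the slide box at (245,256).

```bash
cat > h.py <<'E'
import numpy as np,cv2
def K(c):
    f=c["img"].shape[0]/2/np.tan(np.radians(c["fov_y"]/2));return np.array([[f,0,c["cx"]],[0,f,c["cy"]],[0,0,1.]])
def pose(c,s=None):
    if "pose" in c:return np.array(c["pose"])
    T=np.eye(4);T[:3,:3]=s["orientation"];T[:3,3]=s["tool_pos"];return T@np.array(c["mount"])
def rays(c,px,s=None):
    u=cv2.undistortPoints(np.array(px,float).reshape(-1,1,2),K(c),np.array(c["dist"],float)).reshape(-1,2)
    P=pose(c,s);d=np.c_[u[:,0],-u[:,1],-np.ones(len(u))]@P[:3,:3].T
    return P[:3,3],d
def plane(c,px,z,s=None):
    o,d=rays(c,px,s);return o+d*((z-o[2])/d[:,2])[:,None]
def tri(obs):
    A=np.zeros((3,3));b=np.zeros(3)
    for o,d in obs:
        d=d/np.linalg.norm(d);M=np.eye(3)-np.outer(d,d);A+=M;b+=M@o
    p=np.linalg.solve(A,b);return p,[np.linalg.norm(np.cross(p-o,d/np.linalg.norm(d))) for o,d in obs]
def proj(c,pts,s=None):
    P=np.linalg.inv(pose(c,s));q=np.array(pts,float)@P[:3,:3].T+P[:3,3];q[:,1:]*=-1
    return cv2.projectPoints(q,np.zeros(3),np.zeros(3),K(c),np.array(c["dist"],float))[0].reshape(-1,2)
E
python3 - <<'E'
from h import *;import pickle
s,d=pickle.load(open("c0.pkl","rb"));c=d["top"];im=c["img"].astype(int)
hsv=cv2.cvtColor(c["img"],cv2.COLOR_RGB2HSV)
iv=((im.min(2)>150)).astype(np.uint8)*255
iv[:125]=0
n,l,st,ce=cv2.connectedComponentsWithStats(iv)
for i in range(1,n):
    if st[i,4]>40: 
        r=cv2.minAreaRect(np.argwhere(l==i)[:,::-1].astype(np.float32));print(st[i],ce[i].round(1),r)
k=.64
def show(n,px,z):
    p=plane(c,np.array(px)*k,z);print(n,(p*1000).round(1).tolist());return p
p=show("reader top",[(382,316),(481,320),(478,391),(378,388)],.08);print(p.mean(0))
show("plugtop",[(430,352)],.134)
p=show("peg tip/col top",[(594,456)],.1395);show("col",[(581,413)],.147)
show("foot",[(563,435)],.014)
p=show("rack",[(213,327),(284,348),(270,390),(198,360)],.06)
show("bottle",[(451,252)],0);show("jar",[(566,310)],0);show("sb",[(245,254)],.03)
E
```

```text
[467 125  45   9 286] [492.3 127.9] ((489.0, 129.0), (8.0, 44.0), 90.0)
[287 138  11  11  94] [292.1 142.9] ((292.0000305175781, 143.0), (9.899494171142578, 9.899494171142578), 45.0)
[140 154  34  18 359] [156.2 163.1] ((156.25559997558594, 163.0589599609375), (31.70519256591797, 12.142415046691895), 12.994616508483887)
[353 179  27  26 466] [366.4 190.7] ((365.5, 190.49998474121094), (22.62741470336914, 26.870054244995117), 45.0)
[ 240  202   68   76 3926] [275. 236.] ((273.8029479980469, 239.1071319580078), (63.88274002075195, 72.13899230957031), 3.9451863765716553)
[ 126  207   55   45 1222] [150.9 228.3] ((152.75930786132812, 228.3106231689453), (48.675357818603516, 30.458913803100586), 22.2490234375)
[369 261  13  32 117] [374.2 275. ] ((374.5588684082031, 276.73529052734375), (32.25723648071289, 5.5783185958862305), 75.96376037597656)
reader top [[638.6, 49.4, 80.0], [646.5, -101.9, 80.0], [538.4, -104.8, 80.0], [529.1, 44.5, 80.0]]
[ 0.58816547 -0.02821218  0.08      ]
plugtop [[583.2, -26.4, 134.0]]
peg tip/col top [[458.7, -264.7, 139.5]]
col [[515.7, -241.8, 147.0]]
foot [[485.7, -253.1, 14.0]]
rack [[600.0, 312.5, 60.0], [577.9, 196.6, 60.0], [511.5, 209.7, 60.0], [546.3, 328.1, 60.0]]
bottle [[774.7, -52.5, 0.0]]
jar [[692.3, -252.9, 0.0]]
sb [[730.5, 288.4, 30.0]]
```

```bash
python3 -m creep '[[[411,519,40,0,0,-15,0],[411,519,40,0,0,-15,0],[411,519,40,0,0,-15,0],[411,519,40,0,0,-15,0],[411,519,40,0,0,-15,0],[411,519,40,0,0,-15,0],[411,519,40,0,0,-15,0],[411,519,40,0,0,-15,0],[411,519,40,0,0,-15,0],[411,519,40,0,0,-15,0],[411,519,40,0,0,-15,0],[411,519,40,0,0,-15,0],[411,519,40,0,0,-15,0],[411,519,40,0,0,-15,0],[411,519,40,0,0,-15,0],[411,519,40,0,0,-15,0],[411,519,40,0,0,-15,0],[411,519,40,0,0,-15,0],[411,519,40,0,0,-15,0],[411,519,40,0,0,-15,0]]]' 40
python3 - <<'E'
from rig import env,cams
import cv2,pickle
s=env.read_state();c=cams.capture("wrist");pickle.dump((s,c),open("w1.pkl","wb"))
print(s["time_s"],s["tool_pos"],s["orientation"],s["qpos"])
cv2.imwrite("pics/w1.png",cv2.resize(c["img"],(800,600))[:,:,::-1])
E
```

```text
time_s: 1.82
tool_pos: [0.5871, -0.0292, 0.2712]
orientation: [[0.999, 0.05, -0.001], [0.05, -0.999, -0.0], [-0.001, 0.0, -1.0]]
contact_force: [0.0, 0.0, 0.2]
finger_gap: 1.0
grip_force: 0.0
1.8167 [ 0.58707388 -0.02915293  0.27115728] [[ 9.98760779e-01  4.97592677e-02 -9.60167220e-04]
 [ 4.97588293e-02 -9.98761149e-01 -4.75288809e-04]
 [-9.82627740e-04  4.26923024e-04 -9.99999426e-01]] [-6.88904765e-02  3.19221757e-01  1.46448438e+00 -5.52625891e-04
  1.35881173e+00  1.45224275e+00]
```

View pics/w1.png

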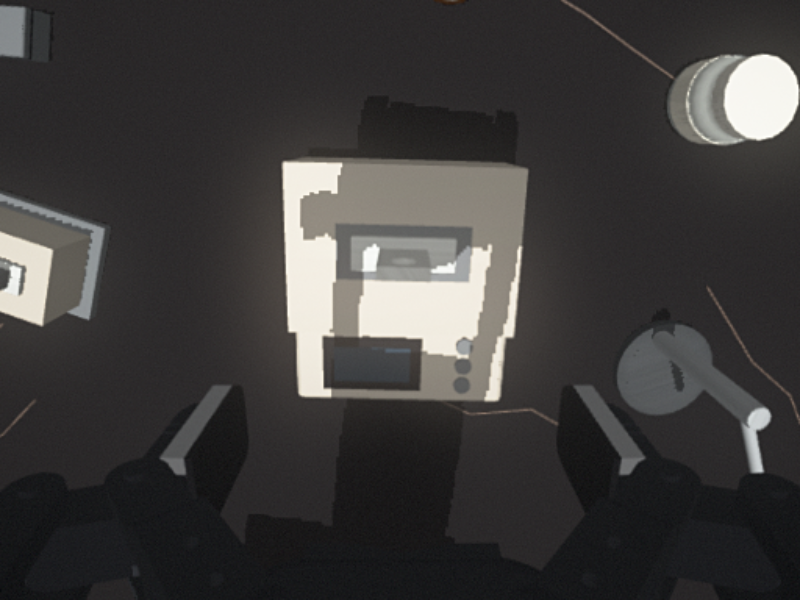

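The wrist view (800 px) shows the reader-top corners at (284,162), (528,168), (515,337) and (289,332). The slot surround runs from (337,224) to (472,282), and the plug tag's top is near (403,252).

```bash
python3 - <<'E'
from h import *;import pickle
s,c=pickle.load(open("w1.pkl","rb"))
def yaw(p): 
    v=(p[0]-p[1])+(p[3]-p[2]);return np.degrees(np.arctan2(-v[0],v[1]))
for n,q,z in(("top",[(284,162),(528,168),(515,337),(289,332)],.08),("surround",[(337,224),(472,227),(470,282),(337,281)],.08)):
    p=plane(c,np.array(q)*.64,z,s);print(n,(p*1000).round(1).tolist(),p.mean(0).round(4),yaw(p))
g=cv2.cvtColor(c["img"],cv2.COLOR_RGB2GRAY)[135:190,205:312]
cv2.imwrite("pics/w1c.png",cv2.resize(g,(800,411),interpolation=cv2.INTER_CUBIC))
E
```

```text
top [[641.0, 46.7, 80.0], [644.9, -103.2, 80.0], [534.0, -107.0, 80.0], [530.0, 44.4, 80.0]] [ 0.5875 -0.0298  0.08  ] 1.4894100267938428
surround [[604.1, 13.4, 80.0], [606.4, -71.6, 80.0], [570.5, -73.4, 80.0], [566.9, 12.7, 80.0]] [ 0.587  -0.0297  0.08  ] 1.9908787293565742
```

View pics/w1c.png

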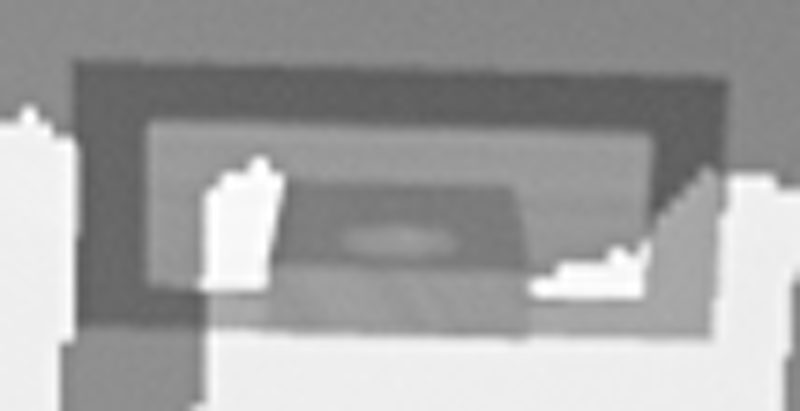

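```bash
python3 -m creep '[[[0,-0.5,-40,0,0,-1.3,0],[0,-0.5,-80,0,0,-1.3,0],[0,-0.5,-120,0,0,-1.3,0],[0,-0.5,-150,0,0,-1.3,0],[0,-0.5,-170,0,0,-1.3,0],[0,-0.5,-179,0,0,-1.3,0],[0,-0.5,-179,0,0,-1.3,0],[0,-0.5,-179,0,0,-1.3,0],[0,-0.5,-179,0,0,-1.3,1],[0,-0.5,-179,0,0,-1.3,1],[0,-0.5,-179,0,0,-1.3,1],[0,-0.5,-179,0,0,-1.3,1],[0,-0.5,-179,0,0,-1.3,1],[0,-0.5,-179,0,0,-1.3,1],[0,-0.5,-179,0,0,-1.3,1],[0,-0.5,-179,0,0,-1.3,1]]]' 40
```

```text
time_s: 3.2
tool_pos: [0.5885, -0.0286, 0.0932]
orientation: [[1.0, 0.028, 0.002], [0.028, -1.0, -0.0], [0.002, 0.0, -1.0]]
contact_force: [-0.7, 0.5, 5.9]
finger_gap: 0.344
grip_force: 39.8
```

```bash
python3 -m creep '[[[0,0,20,0,0,0,1],[0,0,40,0,0,0,1],[0,0,75,0,0,0,1],[0,0,110,0,0,0,1],[0,0,140,0,0,0,1],[-20,-30,140,0,0,3,1],[-45,-66,140,0,0,8,1],[-68,-100,140,0,0,14,1],[-91,-134,140,0,0,20.4,1],[-114,-168,140,0,0,20.4,1],[-137,-201,140,0,0,20.4,1],[-155,-228,140,0,0,20.4,1],[-166,-244,140,0,0,20.4,1],[-171,-251,140,0,0,20.4,1],[-171,-251,140,0,0,20.4,1],[-171,-251,140,0,0,20.4,1],[-171,-251,140,0,0,20.4,1],[-171,-251,140,0,0,20.4,1]]]'
python3 - <<'E'
from rig import env,cams
import cv2,pickle
s=env.read_state();c=cams.capture("wrist");t=cams.capture("scene");pickle.dump((s,c,t),open("w2.pkl","wb"))
print(s["time_s"],s["tool_pos"],s["orientation"],s["qpos"])
cv2.imwrite("pics/w2.png",cv2.resize(c["img"],(800,600))[:,:,::-1])
E
```

```text
time_s: 4.7
tool_pos: [0.4178, -0.2785, 0.2322]
orientation: [[0.926, 0.377, 0.0], [0.377, -0.926, 0.0], [0.0, -0.0, -1.0]]
contact_force: [-0.9, -0.2, -1.0]
finger_gap: 0.339
grip_force: 41.1
4.7 [ 0.41775866 -0.2785199   0.23222639] [[ 9.26337555e-01  3.76694454e-01  1.50011379e-04]
 [ 3.76694368e-01 -9.26337508e-01  4.16818414e-04]
 [ 2.95974352e-04 -3.29606109e-04 -9.99999902e-01]] [-6.11203274e-01  2.04291687e-01  1.72331901e+00  4.56154006e-04
  1.21409833e+00  5.73208481e-01]
```

View pics/w2.png

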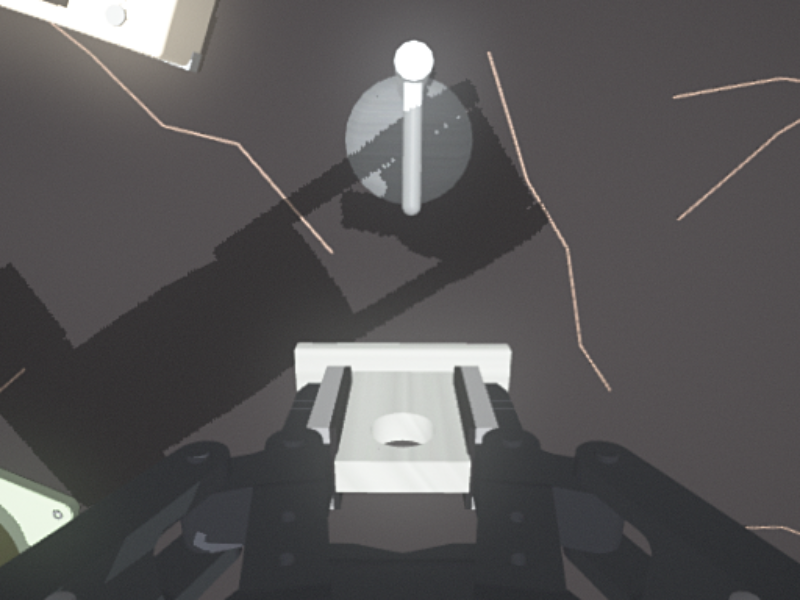

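The wrist view (800 px) shows the column top at (414,61), the peg's free end at (411,213) and the foot centre near (409,140). The plug is held straight, with its eye at about (402,429).

```bash
python3 - <<'E'
from h import *;import pickle
s,c,t=pickle.load(open("w2.pkl","rb"));k=.64;R=np.array(s["orientation"])
def P(q,z):return plane(c,np.array([q])*k,z,s)[0]
col=P((414,61),.147);tip=P((411,212),.142);foot=P((409,140),.014);mid=P((412.2,140),.139)
eye=P((402,429),s["tool_pos"][2]+.0268)
for n,p in zip(("col","tip","foot","pegmid?","eye"),(col,tip,foot,mid,eye)):print(n,p.round(4),"tool",(R.T@(p-s["tool_pos"])*1000).round(1))
v=col-tip;a=np.arctan2(v[1],v[0]);print("yaw",np.degrees(a),np.hypot(v[0],v[1]))
# shoulder top front corners
for q in((295,344),(511,344)):
    p=P(q,s["tool_pos"][2]-.0072);print((R.T@(p-s["tool_pos"])*1000).round(1))
for a in(21,22,23):
    u=np.array([np.cos(np.radians(a)),np.sin(np.radians(a))]);print(a,col[:2]-.032*u,foot[:2])
E
```

```text
col [ 0.5141 -0.2434  0.147 ] tool [102.5   3.8  85.3]
tip [ 0.4566 -0.2659  0.142 ] tool [40.7  2.9 90.2]
foot [ 0.4847 -0.2553  0.014 ] tool [ 70.7   3.7 218.2]
pegmid? [ 0.4851 -0.2548  0.139 ] tool [71.3  3.4 93.2]
eye [ 0.4199 -0.2764  0.259 ] tool [  2.8  -1.1 -26.8]
yaw 21.320407946608253 0.06177238244226345
[ 11.9 -33.6   7.2]
[11.9 32.1  7.2]
21 [ 0.48426186 -0.25488906] [ 0.48469898 -0.25526778]
22 [ 0.48446655 -0.2554087 ] [ 0.48469898 -0.25526778]
23 [ 0.48468028 -0.25592468] [ 0.48469898 -0.25526778]
```

```bash
python3 -m creep '[[[10,0,-20,0,0,-0.7,1],[20,3,-55,0,0,-0.7,1],[20,3,-90,0,0,-0.7,1],[20.3,3.2,-110,0,0,-0.7,1],[20.3,3.2,-119,0,0,-0.7,1],[20.3,3.2,-119,0,0,-0.7,1],[20.3,3.2,-119,0,0,-0.7,1],[20.3,3.2,-119,0,0,-0.7,1]]]'
python3 - <<'E'
from rig import env,cams
import cv2,pickle
s=env.read_state();c=cams.capture("wrist");pickle.dump((s,c),open("w3.pkl","wb"))
cv2.imwrite("pics/w3.png",cv2.resize(c["img"],(800,600))[:,:,::-1])
E
```

```text
time_s: 5.47
tool_pos: [0.4385, -0.277, 0.115]
orientation: [[0.931, 0.364, 0.003], [0.364, -0.931, -0.002], [0.002, 0.003, -1.0]]
contact_force: [-0.2, -0.5, 0.1]
finger_gap: 0.349
grip_force: 41.1
```

View pics/w3.png

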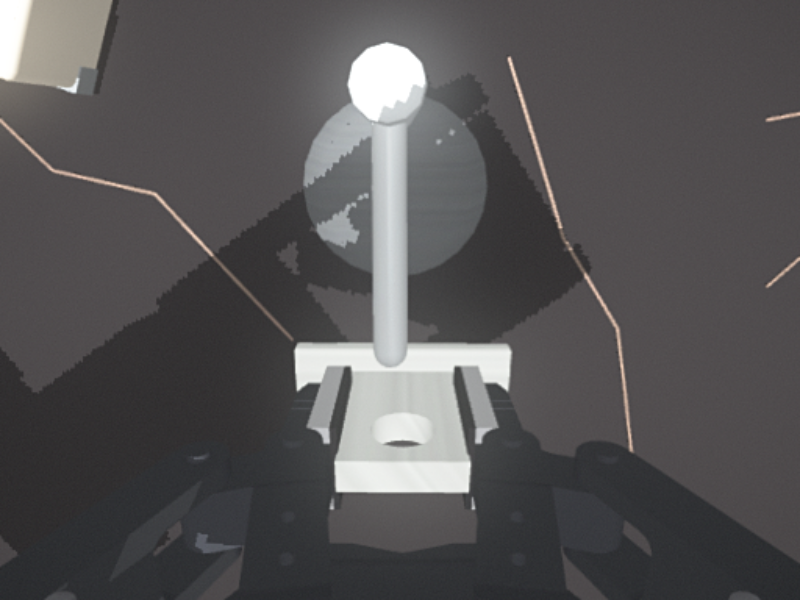

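The peg's free end is at (390,360) and the eye at (402,429), so the peg sits slightly to the left of the eye.

```bash
python3 - <<'E'
from h import *;import pickle
from rig import env
s,c=pickle.load(open("w3.pkl","rb"));k=.64;R=np.array(s["orientation"]);print(s["tool_pos"],env.read_state()["tool_pos"])
def P(q,z):return (R.T@(plane(c,np.array([q])*k,z,s)[0]-s["tool_pos"])*1000).round(1)
print("tip",P((390,358),.142),"pegbase",P((389.5,125),.133),"col",P((387,83),.147),"eye",P((402,429),s["tool_pos"][2]+.0268))
E
```

```text
[ 0.43847302 -0.27703947  0.11497165] [ 0.43842895 -0.27709535  0.11512356]
tip [ 22.  -4. -27.] pegbase [ 75.1  -4.  -17.9] col [ 82.9  -4.1 -31.9] eye [  2.8  -1.1 -26.8]
```

```bash
python3 -m creep '[[[-1,2.7,-2,0,0,0,1],[-1,2.7,-2,0,0,0,1],[8,6,-2,0,0,0,1],[17.5,10,-2,0,0,0,1],[26,13,-3.5,0,0,0,1],[35,16.5,-5,0,0,0,1],[43.5,20,-6.5,0,0,0,1],[43.5,20,-6.5,0,0,0,1],[43.5,20,-6.5,0,0,0,1]]]'
python3 - <<'E'
from h import *;import pickle
from rig import env,cams
s=env.read_state();c=cams.capture("wrist");pickle.dump((s,c),open("w4.pkl","wb"))
cv2.imwrite("pics/w4.png",cv2.resize(c["img"],(800,600))[:,:,::-1])
E
```

```text
time_s: 6.27
tool_pos: [0.4812, -0.256, 0.1064]
orientation: [[0.931, 0.365, -0.001], [0.365, -0.931, 0.0], [-0.001, -0.0, -1.0]]
contact_force: [0.6, -0.4, 0.6]
finger_gap: 0.345
grip_force: 41.1
```

View pics/w4.png

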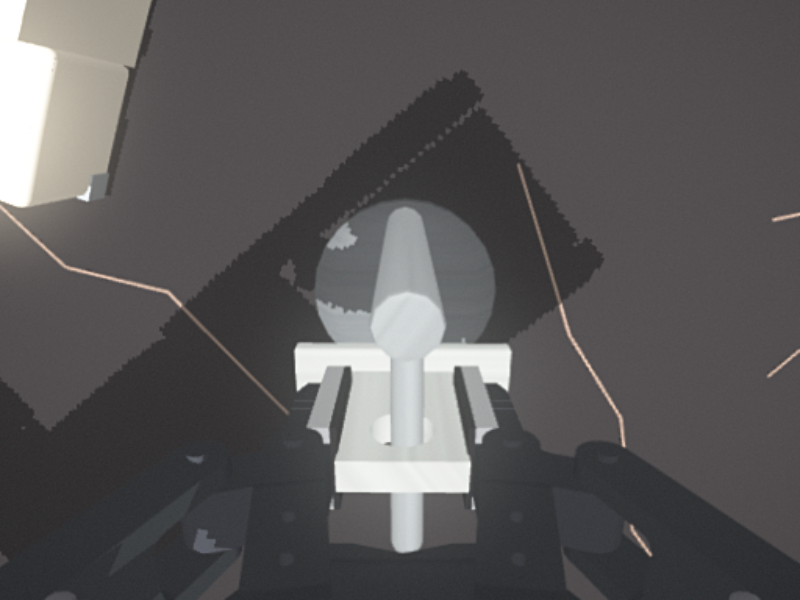

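The peg runs through the eye, and its free end shows behind the tag at (406,550). I'll lower slightly, release and rise.

```bash
python3 -m creep '[[[0,0,-1,0,0,0,1],[0,0,-2,0,0,0,1],[0,0,-2,0,0,0,1],[0,0,-2,0,0,0,0.6],[0,0,-2,0,0,0,0.4],[0,0,-2,0,0,0,0],[0,0,-2,0,0,0,0],[0,0,-2,0,0,0,0],[0,0,-2,0,0,0,0],[0,0,10,0,0,0,0],[0,0,25,0,0,0,0],[0,0,50,0,0,0,0],[0,0,85,0,0,0,0],[0,0,120,0,0,0,0],[0,0,150,0,0,0,0],[0,0,150,0,0,0,0]]]'
```

```text
time_s: 7.65
tool_pos: [0.4835, -0.258, 0.2637]
orientation: [[0.931, 0.364, 0.012], [0.364, -0.931, -0.007], [0.008, 0.01, -1.0]]
contact_force: [1.1, -0.9, 0.1]
finger_gap: 1.001
grip_force: 0.0
```

```bash
python3 -m creep '[[[20,40,-10,0,0,-4,0],[35,80,-10,0,0,-9,0],[50,120,-10,0,0,-14,0],[68,160,-10,0,0,-19.9,0],[82,195,-10,0,0,-19.9,0],[92,220,-10,0,0,-19.9,0],[96,228,-10,0,0,-19.9,0],[96,228,-10,0,0,-19.9,0],[96,228,-10,0,0,-19.9,0],[96,228,-10,0,0,-19.9,0]]]'
python3 - <<'E'
from rig import env,cams
import pickle
s=env.read_state();c=cams.capture("wrist");pickle.dump((s,c),open("w5.pkl","wb"))
E
python3 -m creep '[[[0,40,0,0,0,-5,0],[0,80,0,0,0,-10,0],[0,120,0,0,0,-12.5,0],[-5,160,0,0,0,-12.5,0],[-10,200,0,0,0,-12.5,0],[-15,240,0,0,0,-12.5,0],[-18,270,0,0,0,-12.5,0],[-20,287,0,0,0,-12.5,0],[-20,292,0,0,0,-12.5,0],[-20,292,0,0,0,-12.5,0],[-20,292,0,0,0,-12.5,0],[-20,292,0,0,0,-12.5,0]]]'
python3 - <<'E'
from rig import env,cams
import pickle,cv2,numpy as np
s=env.read_state();c=cams.capture("wrist");t=cams.capture("scene");pickle.dump((s,c,t),open("w6.pkl","wb"))
s5,c5=pickle.load(open("w5.pkl","rb"));print(s5["tool_pos"],s5["orientation"],s5["time_s"])
f=lambda i,x0,x1,y0,y1:cv2.resize(i[y0:y1,x0:x1],(400,300),interpolation=cv2.INTER_CUBIC)
# mosaic: slot crop | wrist now ; plug on peg crop (scene)
a=np.hstack([f(c5["img"],150,390,60,240),f(c["img"],90,410,40,280)])
b=np.hstack([f(t["img"],120,320,130,280),f(c["img"],0,512,0,384)])
cv2.imwrite("pics/m1.png",np.vstack([a,b])[:,:,::-1])
E
```

```text
time_s: 8.48
tool_pos: [0.5762, -0.0297, 0.2466]
orientation: [[1.0, 0.024, -0.001], [0.024, -1.0, -0.001], [-0.001, 0.001, -1.0]]
contact_force: [0.3, -1.3, 0.7]
finger_gap: 0.998
grip_force: 0.0
time_s: 9.53
tool_pos: [0.5572, 0.2616, 0.247]
orientation: [[0.981, -0.194, 0.0], [-0.194, -0.981, -0.001], [0.0, 0.001, -1.0]]
contact_force: [-0.6, -0.8, -0.0]
finger_gap: 0.996
grip_force: 0.0
[ 0.57618829 -0.02967548  0.24657266] [[ 9.99718139e-01  2.37260131e-02 -8.47983249e-04]
 [ 2.37253217e-02 -9.99718182e-01 -8.16308175e-04]
 [-8.67112011e-04  7.95959414e-04 -9.99999307e-01]] 8.4833
```

View pics/m1.png

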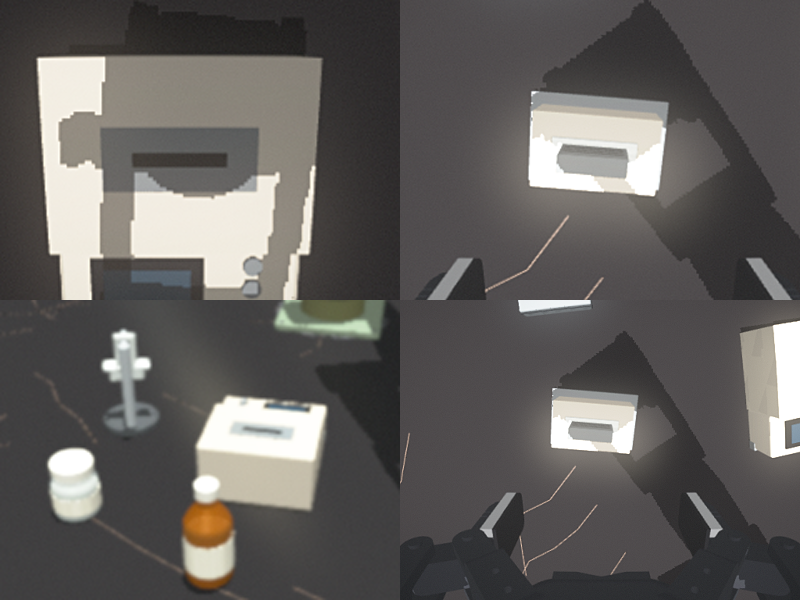

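The plug hangs on the peg (bottom-left panel, 125,360). The empty slot shows as a dark bar, and the plate stands in its block. I'll zoom in once on the rack and measure the slot by thresholding.

```bash
python3 - <<'E'
from h import *;import pickle
s,c=pickle.load(open("w5.pkl","rb"));R=np.array(s["orientation"])
g=cv2.cvtColor(c["img"],cv2.COLOR_RGB2GRAY)
m=np.zeros_like(g);m[143:168,222:295]=(g[143:168,222:295]<75)
n,l,st,ce=cv2.connectedComponentsWithStats(m);i=1+st[1:,4].argmax();print(st[i],g[155,224:292:4])
r=cv2.minAreaRect(np.argwhere(l==i)[:,::-1].astype(np.float32));print(r)
b=cv2.boxPoints(r);p=plane(c,b,.08,s);print((p*1000).round(1).tolist(),p.mean(0))
s,c,t=pickle.load(open("w6.pkl","rb"))
cv2.imwrite("pics/rk.png",cv2.resize(c["img"][100:200,180:313],(798,600),interpolation=cv2.INTER_CUBIC)[:,:,::-1])
E
```

```text
[229 152  57   8 450] [103  95  65  62  63  59  58  59  58  55  62  57  57  56  57  52  96]
((257.0, 155.49998474121094), (55.99999237060547, 6.999999046325684), -0.0)
[[584.0, -2.7, 80.0], [590.5, -2.7, 80.0], [591.7, -54.0, 80.0], [585.2, -54.3, 80.0]] [ 0.58786542 -0.02845435  0.08      ]
```

View pics/rk.png

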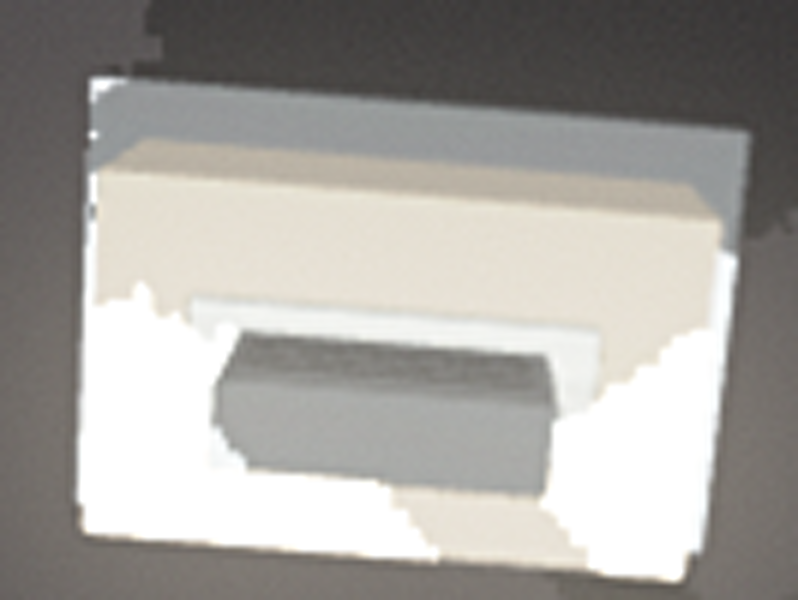

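```bash
python3 - <<'E'
from h import *;import pickle
from rig import env
s,c,t=pickle.load(open("w6.pkl","rb"));R=np.array(s["orientation"]);print(s["tool_pos"],R[:,1])
def q(n,px,z):
    px=np.array(px,float)/6+[180-5/12,100-5/12];p=plane(c,px,z,s)
    v=p[0]-p[1]+p[3]-p[2];print(n,(p*1000).round(1).tolist(),(p.mean(0)*1000).round(1),"yaw",np.degrees(np.arctan2(-v[0],v[1])))
q("block",[(97,172),(722,219),(688,580),(82,535)],.06)
q("grip",[(218,380),(553,404),(547,494),(212,468)],.104)
q("shoulder back edge",[(193,298),(601,332)]*2,.066)
E
```

```text
[0.55717462 0.26158095 0.24695488] [-1.94332858e-01 -9.80935335e-01  7.80123207e-04]
block [[602.6, 313.5, 60.0], [575.6, 216.5, 60.0], [516.5, 232.0, 60.0], [544.2, 330.6, 60.0]] [559.7 273.1  60. ] yaw -15.60643866945141
grip [[573.8, 295.0, 104.0], [561.1, 248.8, 104.0], [548.2, 252.1, 104.0], [561.4, 298.8, 104.0]] [561.1 273.7 104. ] yaw -15.629684460988859
shoulder back edge [[580.5, 302.0, 66.0], [562.4, 239.1, 66.0], [580.5, 302.0, 66.0], [562.4, 239.1, 66.0]] [571.5 270.6  66. ] yaw -0.0
```

```bash
python3 -m creep '[[[3.8,12,-40,0,0,-4.5,0],[3.8,12,-80,0,0,-4.5,0],[3.8,12,-120,0,0,-4.5,0],[3.8,12,-150,0,0,-4.5,0],[3.8,12,-167,0,0,-4.5,0],[3.8,12,-174,0,0,-4.5,0],[3.8,12,-174,0,0,-4.5,0],[3.8,12,-174,0,0,-4.5,0],[3.8,12,-174,0,0,-4.5,1],[3.8,12,-174,0,0,-4.5,1],[3.8,12,-174,0,0,-4.5,1],[3.8,12,-174,0,0,-4.5,1],[3.8,12,-174,0,0,-4.5,1],[3.8,12,-174,0,0,-4.5,1],[3.8,12,-174,0,0,-4.5,1]]]' 70
```

```text
time_s: 10.88
tool_pos: [0.5609, 0.2744, 0.0749]
orientation: [[0.963, -0.268, 0.002], [-0.268, -0.963, -0.002], [0.002, 0.001, -1.0]]
contact_force: [-2.0, -5.0, 6.1]
finger_gap: 0.569
grip_force: 73.8
```

```bash
python3 -m creep '[[[0,0,15,0,0,0,1],[0,0,35,0,0,0,1],[0,0,70,0,0,0,1],[0,0,100,0,0,0,1],[2,-20,120,0,0,0,1],[5,-55,120,0,0,4,1],[8,-90,120,0,0,9,1],[11,-125,120,0,0,14,1],[14,-160,120,0,0,16.9,1],[17,-195,120,0,0,16.9,1],[20,-230,120,0,0,16.9,1],[23,-265,120,0,0,16.9,1],[26,-290,120,0,0,16.9,1],[27,-300,120,0,0,16.9,1],[27,-303,120,0,0,16.9,1],[27,-303,120,0,0,16.9,1],[27,-303,120,0,0,16.9,1],[27,-303,120,0,0,16.9,1]]]'
python3 - <<'E'
from rig import env,cams
import pickle,cv2
s=env.read_state();c=cams.capture("wrist");pickle.dump((s,c),open("w7.pkl","wb"));print(s["tool_pos"],s["orientation"].round(4).tolist())
cv2.imwrite("pics/w7.png",cv2.resize(c["img"],(800,600),interpolation=cv2.INTER_CUBIC)[:,:,::-1])
E
```

```text
time_s: 12.38
tool_pos: [0.5875, -0.0259, 0.1929]
orientation: [[1.0, 0.025, -0.0], [0.025, -1.0, 0.0], [0.0, -0.0, -1.0]]
contact_force: [-0.3, 0.4, -0.7]
finger_gap: 0.573
grip_force: 72.9
[ 0.5874551  -0.02592872  0.19293011] [[0.9997, 0.0247, -0.0], [0.0247, -0.9997, 0.0005], [0.0, -0.0005, -1.0]]
```

View pics/w7.png

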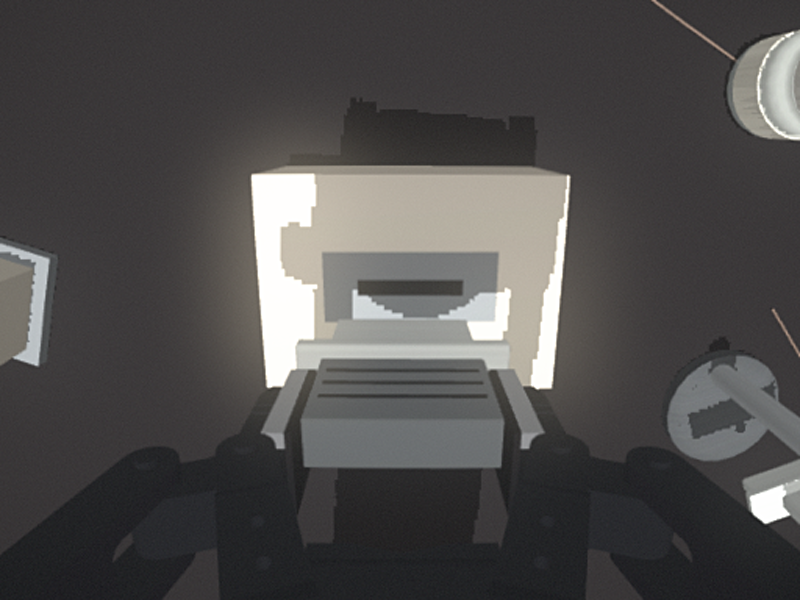

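The slot is visible at (358–463, 280–296). The plate's shoulder top front edge runs from (297,341) to (509,341), and the blade nose from (337,320) to (468,320).

```bash
python3 - <<'E'
from h import *;import pickle
s,c=pickle.load(open("w7.pkl","rb"));R=np.array(s["orientation"]);T=s["tool_pos"]
g=cv2.cvtColor(c["img"],cv2.COLOR_RGB2GRAY)
L=lambda p:(R.T@(p-T).T).T*1000
m=np.zeros_like(g);m[175:194,222:305]=g[175:194,222:305]<70
n,l,st,ce=cv2.connectedComponentsWithStats(m);i=1+st[1:,4].argmax();print(st[i])
ys,xs=np.nonzero(l==i);x0,x1,y0,y1=xs.min()-.5,xs.max()+.5,ys.min()-.5,ys.max()+.5
p=plane(c,[(x0,y0),(x1,y0),(x1,y1),(x0,y1)],.08,s);print("slot tool",L(p).round(1).tolist(),L(p).mean(0).round(2),"world",p.mean(0).round(4))
v=[ys[xs<240].mean(),ys[(xs>285)].mean()];print("slope px",v)
for n,q,dz in(("shoulder top",[(297,341),(509,341)],-.0089),("grip top front",[(319,360),(485,360)],.0291),("grip top back",[(304,419),(502,419)],.0291),("nose",[(337,320),(468,320)],-.0589)):
    print(n,L(plane(c,(np.array(q)+.5)*.64-.5,T[2]+dz,s)).round(1).tolist())
# same-image back of sanity: tall grip top back lower edge
E
```

```text
[239 180  57   8 428]
slot tool [[3.3, -15.4, 112.9], [3.3, 28.8, 112.9], [-3.1, 29.0, 112.9], [-3.1, -15.5, 112.9]] [1.0000e-01 6.7000e+00 1.1293e+02] world [ 0.5877 -0.0326  0.08  ]
slope px [np.float64(180.0), np.float64(183.3661971830986)]
shoulder top [[11.9, -33.3, 8.9], [11.9, 31.8, 8.9]]
grip top front [[22.1, -20.5, -29.1], [22.1, 18.3, -29.1]]
grip top back [[6.5, -24.9, -29.1], [6.5, 23.2, -29.1]]
nose [[1.4, -27.1, 58.9], [1.4, 25.4, 58.9]]
```

```bash
python3 - <<'E'
from h import *;import pickle
s,c=pickle.load(open("w7.pkl","rb"));R=np.array(s["orientation"]);T=s["tool_pos"]
g=cv2.cvtColor(c["img"],cv2.COLOR_RGB2GRAY).astype(float)
L=lambda p:(R.T@(p-T).T).T*1000
row=g[182:187].mean(0);print(row[222:304].astype(int))
for x in(236,245,262,280,290):print(x,g[174:196,x-2:x+3].mean(1).astype(int))
for q in ([(229,184),(296.5,184)],):print(L(plane(c,q,.08,s)).round(1))
E
```

```text
[132 131 130 140 158 159 144  89  74  76  76  75  74  74  73  72  71  71
  70  69  69  68  68  66  66  67  65  65  65  65  64  63  63  64  63  62
  61  63  62  62  62  62  62  62  62  62  61  63  61  62  63  62  63  61
  61  64  63  63  63  65  64  64  65  65  64  66  65  65  68  67  67  67
  67  77 105 125 125 124 124 125 124 125]
236 [126 125 126 126 121  94  72  72  73  73  73  72  72  72  84 133 180 195
 194 204 214 215]
245 [124 123 123 125 117  90  66  66  67  67  67  67  66  66  77 106 124 124
 122 121 121 151]
262 [119 121 121 121 114  87  61  61  62  62  63  63  61  60  72 104 122 119
 120 120 120 120]
280 [121 121 121 122 116  89  61  62  63  63  64  64  64  62  73 104 122 122
 121 121 121 121]
290 [123 123 122 124 117  90  64  65  66  67  67  66  67  66  72 103 125 123
 123 123 123 121]
[[ -0.3 -22.9 112.9]
 [ -0.3  29.7 112.9]]
```

```bash
python3 -m creep '[[[-0.4,-3.8,-15,0,0,0,1],[-0.4,-3.8,-28,0,0,0,1],[-0.4,-3.8,-34,0,0,0,1],[-0.4,-3.8,-34,0,0,0,1],[-0.4,-3.8,-34,0,0,0,1],[-0.4,-3.8,-34,0,0,0,1]]]'
python3 - <<'E'
from h import *;import pickle
from rig import env,cams
s=env.read_state();c=cams.capture("wrist");pickle.dump((s,c),open("w8.pkl","wb"))
R=np.array(s["orientation"]);T=s["tool_pos"];print(T)
pts=[T+R@(np.array(q)/1000) for q in((0,0,58.9),(3,-25,58.9),(3,25,58.9))]
print("pred nose px",proj(c,pts,s).round(1).tolist(),"pred slot px",proj(c,[(.5874,-.0033,.08),(.5874,-.0553,.08)],s).round(1).tolist())
g=cv2.cvtColor(c["img"],cv2.COLOR_RGB2GRAY).astype(int)
for y in range(196,224,2):print(y,g[y,205:245].tolist(),"|",g[y,275:318].tolist())
for x in(240,260,280):print(x,g[186:222,x].tolist())
E
```

```text
time_s: 12.93
tool_pos: [0.5877, -0.0308, 0.1596]
orientation: [[1.0, 0.024, 0.001], [0.024, -1.0, -0.0], [0.001, 0.0, -1.0]]
contact_force: [0.2, -0.2, -0.0]
finger_gap: 0.571
grip_force: 72.8
[ 0.58770367 -0.03083316  0.15961031]
pred nose px [[258.8, 206.8], [218.8, 202.3], [298.7, 202.3]] pred slot px [[218.4, 196.4], [294.2, 198.1]]
196 [121, 122, 122, 124, 121, 121, 122, 119, 120, 120, 119, 118, 99, 70, 66, 68, 67, 64, 66, 66, 67, 61, 62, 61, 59, 60, 61, 62, 60, 59, 58, 59, 58, 55, 55, 55, 56, 56, 54, 56] | [52, 54, 56, 55, 54, 53, 55, 51, 55, 57, 56, 57, 56, 56, 55, 54, 56, 53, 63, 93, 116, 113, 114, 113, 113, 113, 113, 115, 114, 115, 113, 113, 114, 113, 112, 114, 115, 115, 115, 117, 115, 113, 114]
198 [126, 125, 124, 122, 121, 123, 120, 120, 121, 120, 120, 121, 110, 70, 66, 67, 67, 65, 66, 62, 62, 62, 60, 63, 61, 62, 62, 59, 60, 59, 58, 58, 56, 52, 57, 58, 56, 56, 54, 56] | [53, 54, 53, 54, 55, 55, 52, 55, 52, 53, 53, 53, 57, 55, 57, 57, 56, 56, 67, 95, 114, 113, 113, 113, 113, 114, 112, 114, 111, 114, 114, 113, 113, 114, 115, 115, 115, 114, 114, 116, 114, 115, 114]
200 [125,
[... 4793 characters left out ...]
, 184, 183, 183, 183, 184, 182, 183, 183, 182, 183, 182, 184, 184, 184, 184, 184, 183, 183, 185, 183, 185, 183, 185, 186, 185, 185, 186, 183, 185, 187, 185, 184, 185, 185, 185, 186]
240 [114, 113, 113, 113, 114, 109, 81, 55, 54, 55, 55, 56, 58, 54, 54, 55, 57, 92, 128, 144, 144, 141, 144, 144, 145, 142, 140, 142, 140, 140, 140, 138, 140, 145, 161, 176]
260 [110, 113, 108, 112, 111, 105, 77, 53, 50, 52, 51, 50, 51, 51, 51, 49, 56, 90, 126, 143, 142, 141, 141, 144, 142, 140, 140, 139, 140, 142, 138, 140, 139, 146, 160, 177]
280 [111, 112, 110, 110, 111, 105, 79, 55, 52, 54, 53, 54, 55, 54, 53, 53, 57, 86, 129, 146, 145, 144, 143, 143, 144, 142, 142, 142, 141, 141, 142, 141, 139, 144, 159, 175]
```

```bash
python3 -m creep '[[[-0.7,1,0,0,0,0,1],[-0.7,1,-8,0,0,0,1],[-0.7,1,-15,0,0,0,1],[-0.7,1,-19,0,0,0,1],[-0.7,1,-22,0,0,0,1],[-0.7,1,-24,0,0,0,1],[-0.7,1,-26,0,0,0,1],[-0.7,1,-26,0,0,0,1]]]'
```

```text
time_s: 13.65
tool_pos: [0.5865, -0.0302, 0.1324]
orientation: [[1.0, 0.023, -0.0], [0.023, -1.0, -0.0], [-0.0, 0.0, -1.0]]
contact_force: [0.6, -0.2, -1.4]
finger_gap: 0.571
grip_force: 73.0
```

The blade has entered the slot with no contact force, so I'll keep pushing.

```bash
python3 -m creep '[[[0,0,-5,0,0,0,1],[0,0,-11,0,0,0,1],[0,0,-17,0,0,0,1],[0,0,-22,0,0,0,1],[0,0,-26,0,0,0,1],[0,0,-30,0,0,0,1],[0,0,-33,0,0,0,1],[0,0,-36,0,0,0,1],[0,0,-36,0,0,0,1],[0,0,-36,0,0,0,1]]]' 90
```

```text
time_s: 14.48
tool_pos: [0.5866, -0.0302, 0.0971]
orientation: [[1.0, 0.023, 0.0], [0.023, -1.0, -0.0], [0.0, 0.0, -1.0]]
contact_force: [-0.6, -0.2, 3.6]
finger_gap: 0.568
grip_force: 95.7
```

Force is 3.6 N, as the spring should give, with about 2 mm left to go.

```bash
python3 -m creep '[[[0,0,-1,0,0,0,1],[0,0,-2,0,0,0,1],[0,0,-2.5,0,0,0,1],[0,0,-3,0,0,0,1],[0,0,-3,0,0,0,1],[0,0,-3,0,0,0,1]]]'
```

```text
time_s: 14.98
tool_pos: [0.5866, -0.0302, 0.095]
orientation: [[1.0, 0.023, 0.001], [0.023, -1.0, -0.0], [0.001, 0.0, -1.0]]
contact_force: [-1.5, 2.0, 8.7]
finger_gap: 0.566
grip_force: 96.7
```

```bash
python3 - <<'E'
from rig import env,cams,sign_off
import pickle,numpy as np
t=pickle.load(open("w6.pkl","rb"))[2]["img"].astype(int);n=cams.capture("scene")["img"].astype(int)
d=abs(t-n).max(2);print("plug",d[140:200,165:200].mean(),"bottle/jar",d[215:285,205:240].mean(),d[200:245,140:175].mean())
s=env.read_state();print(s["contact_force"],s["grip_force"],s["tool_pos"])
print(sign_off())
E
```

```text
plug 1.8271428571428572 bottle/jar 2.2212244897959184 1.386031746031746
[-1.50030495  0.51114756  9.45153681] 96.69047355651855 [ 0.58658505 -0.03019594  0.09492518]
the job is handed in; nothing more can be done
None
```

The plug is hanging free on the peg and the check plate is held pressed fully home in the reader with about 9 N at the wrist; I never moved near the bottle, jar or slide box, and the job was handed in at about 15 s of the 54 s (no verdict was returned).

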